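# Sweep the offcuts off the desktop router's bed

## Task

Take the bench brush out of its white pot and, with it, sweep the three plywood offcuts off the bed of the desktop router, over its front edge into the blue tray; two of them lie under the gantry, so reach in under it with the brush held at a slant and take care not to bump the gantry or the spindle. Do not touch the offcuts with the gripper. When all three are in the tray, stand the brush back in its pot, bristles down, and leave everything else on the table and the bed where it is.

Things in the scene. Friction and masses are not known exactly. Their poses are not given: they have to be found in the camera images.
- brush: flat bench brush standing in the pot, bristles down, 175 mm long. Origin: centre of the bristle ends; z up the handle, y along the width, x the thickness. Stiff bristles 64 (y) x 16 (x) mm, z 0 to 46; steel ferrule 66 x 19, z 45 to 67; wooden handle 26 (y) x 18 (x) mm, z 91 to 175: grip it across its 18 mm thickness (fingers closing along x) at z about 140. About 0.12 kg.
- pot: white rectangular brush pot, red stripe, fixed, 42 (x) x 92 (y) x 105 mm high, walls and floor 6 mm (well 30 x 80 mm, 99 mm deep). Origin: centre of its underside, on the table. The brush stands about in the middle of the well, its width along the pot's y. It stands left of the router (+y); the ball cup stands in the same row, nearer to or farther from the robot.
- router: desktop CNC router, fixed, standing sideways: its front (its -x) faces the robot's left (world +y), its +y points away from the robot. Origin: on the table under the bed's centre. Flat brown bed: x -140 (open front edge) to +140 mm, y -165 to +165, top at z = 65 mm. Side rails at |y| 165 to 205 mm stand 20 mm above the bed, with black end plates to x -155, |y| 210, z 90.
- gantry: grey beam across the router's bed on two black side plates (inner faces |y| 210 mm, x -33 to +53, up to 205 mm above the bed); motors inside the plates at x 14 to 56, |y| over 170. Not to be bumped. Origin: at bed height under the beam's middle, 37 to 53 mm in front of the router's origin; axes as the router's. Beam x -18 to +18 mm, underside 145 mm, top 205 mm above the bed.
- spindle_nose (a point): lower tip of the cutter, 62 mm above the bed, 68 mm in front of the gantry origin, parked at the gantry's +y end. The spindle's carriage spans +-35 mm in y about this point, reaches 27 mm farther forward (-x) and up to 256 mm above the bed; its body begins 105 mm above the bed, below it only a 24 mm thick nose. At the start each offcut's centre is at least 90 mm from it along y.
- tray: blue offcut tray, fixed at the router's front (-x), 135 (x) x 310 (y) mm, its back wall tucked 15 mm under the bed's front edge. Origin: centre of its underside, on the table, 192.5 mm in front of the router's origin; axes as the router's. Walls 4 mm thick, front and sides 46 mm high, back 30 mm; floor 4 mm.
- offcut_bar: plywood offcut, a bar 26 (x) x 66 (y) mm, 18 mm thick, about 0.03 kg. Origin: centre of its underside. Lies flat on the bed, long side roughly along the router's y. Two of the three offcuts lie under the gantry, centres 45 to 60 mm in front of the router's origin and at least 80 mm apart; the third lies at the bed's front edge, 110 to 116 mm in front of it.
- offcut_ell: plywood offcut, L-shaped, 28 x 64 mm (x from -15 to +13, y +-32), 18 mm thick, about 0.03 kg. Origin: on its underside near the middle.
- offcut_tee: plywood offcut, T-shaped, 29 x 62 mm (x from -15.5 to +13.5, y +-31), 18 mm thick, about 0.03 kg. Origin: on its underside near the middle.
- brush_end (a point): top end of the brush's handle, 175 mm from the bristle ends.
- ball_cup: white cup with three painted foam balls on skewers, 120 mm wide, 178 mm high, loose bystander. Origin: centre of its underside.
- paint_jar: jar of gold paint, 52 mm across, 70 mm high, loose bystander. Origin: centre of its underside.
- bowl: white bowl, 90 mm across, 42 mm high, loose bystander. Origin: centre of its underside.
- spool_red: red ribbon spool lying flat, 80 mm across, 22 mm high, loose bystander. Origin: centre of its underside.
- spool_blue: blue ribbon spool lying flat, 80 mm across, 22 mm high, loose bystander. Origin: centre of its underside.
- ornament: white tree-shaped wooden ornament lying flat, 118 x 80 mm, 8 mm thick, loose bystander. Origin: on its underside.
- spanner: steel spanner, 130 mm long, lying on the bed behind the gantry, along its width, loose bystander. Origin: middle of its underside.
Not all that is in view belongs to the job. What is shaped like the offcut_bar but turquoise is not meant. Leave any black or turquoise look-alike of the offcut_ell alone.

How it is judged:
By the outcome, as a careful person would: the job done as asked, in the order asked, and still so for the second after the job is handed in, with the robot touching nothing.
It also fails if it takes over 67 s, if anything falls off the work surface, if the arm or the gripper's body presses on something with over 40 N, if the wrist force passes 120 N, or if a joint passes its speed limit or range.

## Robot

A 6-joint arm with a two-finger parallel gripper is mounted at the origin on the work surface. World frame = base frame: x ahead of the robot, y to its left, z up, the work surface at z = 0. Lengths are in m, angles in rad, forces in N, time in s.
With the tool pointing down it reaches from about 0.25 to 0.725 m from the base axis. Payload 4 kg.
Tool frame: the origin (TCP) lies midway between the tips of the shut fingers; the grasp point (between the pads) lies 19 mm behind it; x points along the fingers, y is the direction in which the jaws open and shut, and the axes are right-handed (so a half turn about x gives the same grasp; the last joint's range is limited). The gripper opens to 85 mm and grips with 20 to 120 N. Pads are 22 mm wide; open, the fingers measure 114 mm over their backs; the gripper's body (76 mm by 85 mm) begins 54 mm behind the grasp point. The pads swing forward as they close: fully open they stand 13 mm farther back than shut.
Start: joints at [-1.131, 0.241, 0.005, 1.335, 0, 1.571], TCP at [0.213, -0.452, 0.231] pointing down, gripper open.
Joint ranges: [-2.72, 2.72], [-1.05, 1.87], [-1.09, 1.28], [-1.99, 2.15], [-1.42, 1.44], [-3.14, 3.14]. Speed limits (rad/s): [2.79, 2.79, 3.14, 3.14, 3.14, 3.14].

## Interface

Orientations are given as a unit quaternion [x, y, z, w].
In Python, from workcell import * gives the robot as it stands.
- The arm moves only by the tool play_rows, never from a script. Its argument "plan" is a list of rows, each a list of 7 numbers: the shift along the tool's x, y, z in mm, then the turn, a rotation vector about the tool's x, y, z in rad, then the closure, from -1 (fully open) to 1 (shut). In form: [[x, y, z, rx, ry, rz, grip], ...]. A call has 1 to 20 rows; each row shifts and turns the commanded pose from where the row before left it, along the tool's axes as they then stand; what a row does not reach is not made up. A row lasts 1/12 s, in which the tool goes at most 41.7 mm and 7.16 degrees, less where a joint would pass 70% of its speed; a pose out of reach is approached as far as the arm can. A call with a gripper value outside its range is refused whole. The fingers move at their own pace and stop on an object; the grip force is fixed at half the most. Time passes only in rows, so rows that do not move let the fingers close. It gives the time, the measured TCP pose, the force and the opening at its end, in the units of the state.
- get_obs(): the state, without advancing time (a new reading comes with each control period).
- camera(name): name is "scene" or "side" or "wrist"; returns a dict with "frame" (400x640x3 uint8, red, green, blue), "depth" (400x640 float32, m along the optical axis (not along the pixel's ray), 0 where there is no reading), "fx", "fy", "cx", "cy" (pixels), "camera_from_world" (4x4, takes a point from world to camera coordinates). Camera axes: x right, y up, looking along -z (the intrinsics and any distortion apply to the point x, -y, -z); pixel columns grow to the right and rows downward; lengths in m; the calibration is good to about 2 mm. A picture is of the moment at which its call begins.
- job_done(): hands the job in, once; it reports no verdict.
Trained networks look in a picture, given as the dict that the camera call returned (one of the last four; its "shot" number tells which), for a name from the list of things; names that differ only in an ending like _2 or _b are one class to them, and where a whole thing is asked for, a point or a joint stands for the part that bears it (a point fixed in the world has none). Each returns a list of dicts, best first, with "confidence" (0 to 1); they miss things now and then, are a little off and sometimes report something else, mostly with a low value. They report only what shows in the picture. A call takes as long as a camera call. They do not tell look-alikes from the thing itself.
- search_frame(thing, picture): "centre" ([x, y, z] in m, in world coordinates, good to about 4 mm: the middle of the surface that is visible of it).
- pinpoint(thing, picture): "centre" ([x, y, z] in m, in world coordinates, good to about 4 mm: a listed point, or the origin of a listed thing).
The state is a dict: "clock": time; "joint_pos": joint angles; "joint_vel": joint speeds; "tau": joint torques, N m; "eef_pos": TCP position; "tool_rot": TCP orientation; "ft_force": force on the tool from outside, world axes, zero at the start; "ft_torque": the same for the moment, N m; "grip_width": finger opening in m.
Only numpy, scipy, OpenCV 4.12 (cv2) and the standard library are available. Lean on these libraries where they do the work, as an engineer would, in place of code of your own. Each camera call takes 0.05 s, during which the arm holds its last target. There are 200 camera calls.

## Working session

There is one attempt and no reset: what is moved stays moved. The work goes in short steps, Python scripts to look and compute and a tool call to move; the robot and the scene stay as the last step left them, time stands still between calls to the robot, and variables do not carry over. Pictures are saved under pics/ and viewed, about 8 in all and at most 12, crops included, and the job is handed in when it is done.

Besides the shell and the picture viewer there is one more tool, called after "Call:" as name([rows], argument=value, ...), one row to a line, values as JSON. play_rows: Moves the arm, as the interface text tells. Its arguments: {"type":"object","properties":{"plan":{"type":"array","items":{"type":"array","items":{"type":"number"}}}},"required":["plan"]}

```bash
mkdir -p pics; ls
cat > h.py <<'E'
import numpy as np, cv2
from workcell import *
from scipy.spatial.transform import Rotation as R
def px(c,p):
    q=c["camera_from_world"]@np.r_[p,1]; return c["fx"]*q[0]/-q[2]+c["cx"], c["fy"]*-q[1]/-q[2]+c["cy"]
def world(c,mask=None):
    v,u=np.mgrid[:400,:640]; d=c["depth"]
    P=np.stack([(u-c["cx"])/c["fx"]*d,-(v-c["cy"])/c["fy"]*d,-d,np.ones_like(d)],-1)
    return (P@np.linalg.inv(c["camera_from_world"]).T)[...,:3]
E
python3 - <<'E'
from h import *
o=get_obs(); print(o)
for n in ["scene","side"]:
    c=camera(n); cv2.imwrite(f"pics/{n}0.png",c["frame"][:,:,::-1])
    print(n,np.round(np.linalg.inv(c["camera_from_world"])[:3,3],3))
    for t in "brush pot router gantry spindle_nose tray offcut_bar offcut_ell offcut_tee brush_end ball_cup spanner".split():
        for r in pinpoint(t,c)[:3]:
            if r["confidence"]>.2: print(t,np.round(r["centre"],3),round(r["confidence"],2),np.round(px(c,r["centre"])))
E
```

```text
pics
{'clock': 0.0, 'joint_pos': array([-1.13098031e+00,  2.41426194e-01,  3.75635732e-03,  1.33516643e+00,
       -2.63505926e-05,  1.57082351e+00]), 'joint_vel': array([-0.00069967, -0.00022853,  0.00103439, -0.00019687,  0.00099573,
       -0.00065833]), 'tau': array([-1.66764632e-03, -3.72314894e+01,  2.52409476e+01,  1.69246428e-02,
       -1.84266401e-04,  5.54396507e-06]), 'eef_pos': array([ 0.21262241, -0.45187256,  0.23041859]), 'tool_rot': array([-0.6899132 , -0.15494054,  0.69024606, -0.15353689]), 'ft_force': array([-0.72539537, -0.44468259, -0.17179621]), 'ft_torque': array([ 0.00226053,  0.02700777, -0.03770011]), 'grip_width': 0.08533937928405091}
scene [ 1.017 -0.481  1.047]
brush [ 0.416 -0.394 -0.003] 0.7 [187. 257.]
pot [ 0.445  0.369 -0.001] 0.82 [382. 120.]
router [ 0.64  -0.1    0.004] 0.83 [322. 243.]
gantry [ 0.644 -0.057  0.065] 0.8 [335. 223.]
gantry [ 0.62  -0.161  0.066] 0.34 [300. 241.]
spindle_nose [ 0.658 -0.397 -0.001] 0.31 [241. 322.]
tray [ 0.448  0.368 -0.002] 0.34 [383. 121.]
offcut_bar [ 0.542 -0.037  0.063] 0.74 [315. 196.]
offcut_bar [ 0.353 -0.
[... 615 characters left out ...]
. 212.]
spindle_nose [ 0.418 -0.393 -0.001] 0.63 [432. 206.]
spindle_nose [ 0.795 -0.006  0.125] 0.6 [268. 173.]
tray [ 0.662  0.092 -0.001] 0.71 [272. 238.]
offcut_bar [0.668 0.012 0.062] 0.77 [290. 210.]
offcut_bar [0.448 0.368 0.004] 0.75 [237. 333.]
offcut_bar [ 0.353 -0.105 -0.003] 0.57 [389. 261.]
offcut_ell [ 0.355  0.035 -0.001] 0.72 [355. 286.]
offcut_ell [ 0.684 -0.041  0.066] 0.58 [299. 199.]
offcut_ell [ 0.357 -0.216 -0.001] 0.49 [412. 242.]
offcut_tee [ 0.54  -0.035  0.064] 0.49 [329. 224.]
brush_end [0.452 0.363 0.185] 0.83 [229. 286.]
ball_cup [ 0.602  0.373 -0.001] 0.57 [203. 299.]
spanner [ 0.618 -0.156  0.067] 0.49 [340. 193.]
spanner [ 0.539 -0.037  0.063] 0.49 [329. 224.]
```

View pics/scene0.png

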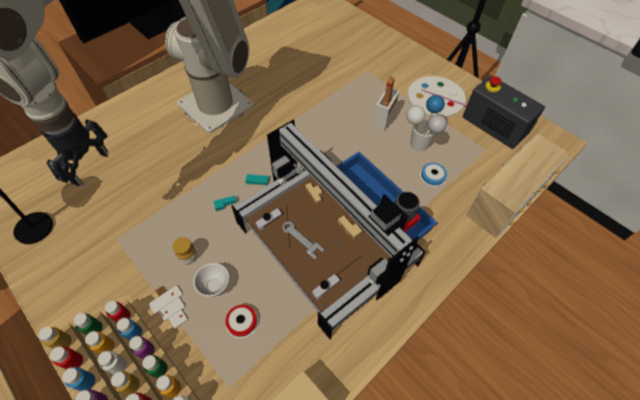

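View pics/side0.png

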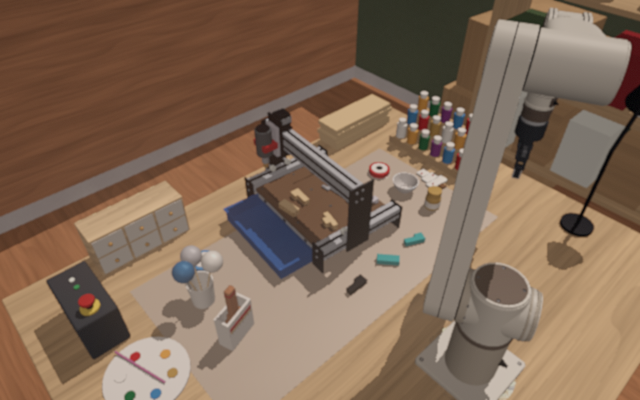

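Scene view: the brush in its pot is at (388,100), the ball cup at (425,125), the router bed at (320,235) with wood offcuts at (315,193) and (348,228), and the third at (290,208) in the side view. Look-alikes are two turquoise pieces on the mat at (257,180) and (226,203) and a black one at (356,285) in the side view. None of them is on the bed, so I leave them alone. Next I measure the wooden pieces, the pot and the gantry from the depth images.

```bash
cat > m.py <<'E'
from h import *
cs=[camera("scene"),camera("side")]
W=[(c,world(c)) for c in cs]
top=np.zeros((560,420,3),np.uint8); zb=np.full((560,420),-1.)
for c,P in W:
    f=c["frame"].astype(int); n=c["camera_from_world"]
    ok=c["depth"]>0
    def sel(lo,hi,extra=True):
        m=ok&extra
        for k in range(3): m=m&(P[...,k]>lo[k])&(P[...,k]<hi[k])
        return m
    def rect(name,m):
        Q=P[m]
        if len(Q)<6: print(name,len(Q)); return
        (cx,cy),(w,h),a=cv2.minAreaRect((Q[:,:2]*1000).astype(np.float32))
        print(name,len(Q),"c",round(cx),round(cy),"wh",round(w),round(h),"ang",round(a,1),"z",np.round(np.percentile(Q[:,2],[5,50,95]),3),"med",np.round(np.median(Q[:,:2],0),3))
    print("--")
    rect("handletop",sel((.40,.32,.172),(.50,.42,.2)))
    rect("handle",sel((.40,.32,.12),(.50,.42,.2)))
    rect("potrim",sel((.38,.29,.097),(.52,.44,.112)))
    wood=(f[...,0]>f[...,2]+40)&(f[...,0]>130)
    for nm,x0,x1,y0,y1 in [("A",.50,.59,-.09,0.0),("B",.635,.73,-.09,-.014),("C",.62,.73,-.014,.05)]:
        rect(nm+" top",sel((x0,y0,.077),(x1,y1,.092)))
        rect(nm+" wood",sel((x0,y0,.06),(x1,y1,.095),wood))
    rect("beamtop",sel((.5,-.12,.262),(.7,.0,.28)))
    rect("allbeamtop",sel((.4,-.12,.262),(.9,.0,.28)))
    rect("bedfront strip",sel((.5,0,.058),(.62,.08,.07)))
    rect("traywallfront",sel((.45,.12,.038),(.85,.19,.052)))
    rect("spindle",sel((.7,-.02,.18),(.9,.12,.34)))
for ci,(c,P) in enumerate(W):
    out=np.zeros((460,460,3),np.uint8)
    m=(c["depth"]>0)&(P[...,0]>.45)&(P[...,0]<.8)&(P[...,1]>-.12)&(P[...,1]<.18)&(P[...,2]<.1)
    a=cv2.resize(c["frame"][140:260,230:400],None,fx=4.5,fy=4.5,interpolation=cv2.INTER_CUBIC)[:, :, ::-1]
    cv2.imwrite(f"pics/crop{ci}.png",a)
E
python3 m.py
```

```text
--
handletop 46 c 452 365 wh 18 27 ang 21.1 z [0.174 0.181 0.184] med [0.452 0.362]
handle 140 c 451 364 wh 18 29 ang 18.9 z [0.126 0.16  0.183] med [0.455 0.357]
potrim 171 c 451 367 wh 44 92 ang 19.4 z [0.098 0.105 0.11 ] med [0.456 0.355]
A top 161 c 540 -33 wh 30 64 ang 77.3 z [0.08  0.083 0.087] med [ 0.542 -0.038]
A wood 170 c 537 -29 wh 37 73 ang 76.7 z [0.07  0.083 0.087] med [ 0.541 -0.038]
B top 214 c 681 -42 wh 30 64 ang 83.1 z [0.079 0.083 0.086] med [ 0.689 -0.045]
B wood 224 c 677 -36 wh 39 74 ang 83.1 z [0.069 0.083 0.086] med [ 0.685 -0.045]
C top 0
C wood 0
beamtop 1169 c 600 -55 wh 38 200 ang 85.0 z [0.266 0.271 0.273] med [ 0.606 -0.058]
allbeamtop 2590 c 649 -49 wh 116 435 ang 86.5 z [0.265 0.271 0.274] med [ 0.657 -0.062]
bedfront strip 2
traywallfront 453 c 664 151 wh 325 61 ang 0.2 z [0.04  0.047 0.05 ] med [0.631 0.16 ]
spindle 461 c 802 1 wh 42 57 ang 89.0 z [0.244 0.293 0.296] med [ 0.81  -0.005]
--
handletop 91 c 448 368 wh 18 26 ang 13.6 z [0.173 0.18  0.184] med [0.446 0.368]
handle 258 c 448 368 wh 19 28 ang 17.7 z [0.124 0.159 0.183] med [0.443 0.37 ]
p
[... 271 characters left out ...]
 88.3 z [0.079 0.083 0.087] med [ 0.686 -0.043]
B wood 138 c 690 -49 wh 49 83 ang 74.2 z [0.065 0.083 0.087] med [ 0.686 -0.043]
C top 154 c 665 17 wh 68 31 ang 4.6 z [0.079 0.084 0.087] med [0.663 0.018]
C wood 31 c 655 1 wh 19 42 ang 63.6 z [0.069 0.083 0.087] med [0.648 0.005]
beamtop 621 c 600 -54 wh 41 203 ang 85.1 z [0.265 0.271 0.273] med [ 0.592 -0.05 ]
allbeamtop 1260 c 647 -46 wh 440 86 ang 1.0 z [0.264 0.271 0.274] med [ 0.588 -0.049]
bedfront strip 484 c 562 26 wh 53 114 ang 87.9 z [0.061 0.065 0.069] med [0.559 0.027]
traywallfront 371 c 666 150 wh 60 328 ang 90.0 z [0.043 0.047 0.051] med [0.632 0.162]
spindle 579 c 796 3 wh 71 45 ang 0.3 z [0.205 0.256 0.295] med [0.781 0.009]
```

```bash
cat > m2.py <<'E'
from h import *
c=camera("side"); P=world(c); ok=c["depth"]>0
X,Y,Z=P[...,0],P[...,1],P[...,2]
def edge(nm,z0,z1,ylo,yhi,fn,xs):
    o=[]
    for x in xs:
        m=ok&(abs(X-x)<.01)&(Z>z0)&(Z<z1)&(Y>ylo)&(Y<yhi)
        if m.sum()>3: o.append((x,fn(Y[m])))
    o=np.array(o); p=np.polyfit(o[:,0]-.64,o[:,1],1); print(nm,"deg",np.degrees(np.arctan(p[0])).round(2),"y@.64",p[1].round(4),"res",np.abs(np.polyval(p,o[:,0]-.64)-o[:,1]).max().round(4))
edge("beam front top",.262,.28,-.1,0,lambda a:np.percentile(a,97),np.arange(.5,.72,.02))
edge("bed front",.06,.07,-.02,.08,lambda a:np.percentile(a,97),np.arange(.5,.62,.02))
edge("tray wall",.04,.053,.12,.2,np.median,np.arange(.5,.78,.02))
# rails/end plate near
m=ok&(Z>.075)&(Z<.095)&(X>.40)&(X<.5)&(Y>-.03)&(Y<.12)
print("near end plate x,y", np.percentile(X[m],[3,97]).round(3),np.percentile(Y[m],[3,97]).round(3))
m=ok&(Z>.12)&(Z<.3)&(X>.72)&(X<.9)&(Y>-.03)&(Y<.12)
print("spindle", np.percentile(X[m],[2,98]).round(3),np.percentile(Y[m],[2,98]).round(3))
a=cv2.resize(c["frame"][150:260,230:400],None,fx=4.5,fy=4.5,interpolation=cv2.INTER_CUBIC)
b=cv2.resize(c["frame"][265:365,195:290],None,fx=4,fy=4.95,interpolation=cv2.INTER_CUBIC)
cv2.imwrite("pics/crop.png",cv2.resize(np.hstack([a,b[:495]])[:,:,::-1],(780,336)))
E
python3 m2.py
```

```text
beam front top deg -4.82 y@.64 -0.0392 res 0.0004
bed front deg -10.62 y@.64 0.0366 res 0.0082
tray wall deg -2.13 y@.64 0.1631 res 0.0244
near end plate x,y [0.435 0.491] [-0.022  0.074]
spindle [0.763 0.815] [-0.029  0.023]
```

View pics/crop.png

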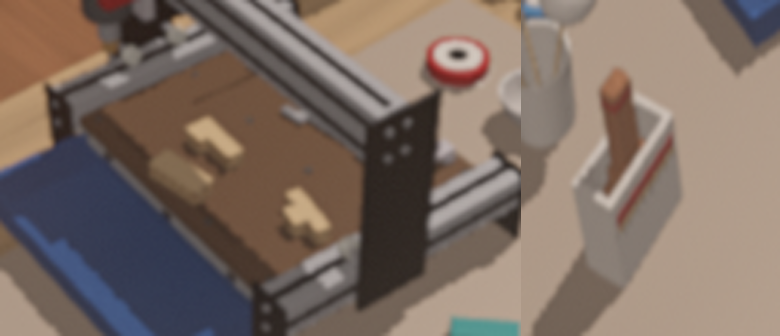

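Crop: the offcuts are (from left, front to back) the bar at the front edge (178,176), the ell (213,140) and the tee (303,213), all plain wood. The brush is at (617,115) in its pot. The cup beside it is clear of the gripper. Now a helper that works out rows.

```bash
cat > p.py <<'E'
from h import *
O=np.array([.642,-.099]); yaw=np.radians(-4.8)
e=np.array([np.cos(yaw),np.sin(yaw)]); f=np.array([-e[1],e[0]])
def RL(F,L): return O+F*f+L*e
def cur():
    o=get_obs(); return o["eef_pos"],R.from_quat(o["tool_rot"])
def down(az): # tool x down, y at azimuth az (deg)
    a=np.radians(az); x=np.array([0,0,-1.]); y=np.array([np.cos(a),np.sin(a),0]); return R.from_matrix(np.c_[x,y,np.cross(x,y)])
def slant(th,sgn=1,LEN=.121):
    t=np.radians(th); f3=np.r_[f,0]; x=-np.sin(t)*f3-np.cos(t)*np.array([0,0,1]); y=sgn*(np.cos(t)*f3-np.sin(t)*np.array([0,0,1]))
    return R.from_matrix(np.c_[x,y,np.cross(x,y)])
def sw(F,L,zc,th,sgn=1,LEN=.121):
    "TCP for bristle front-lower corner at router F,L and height zc"
    t=np.radians(th); r=slant(th,sgn); ax=-r.as_matrix()[:,0]; pp=sgn*r.as_matrix()[:,1]
    tip=np.r_[RL(F,L),zc]-.008*pp; return tip+LEN*ax, r
def rows(p,r,segs,grip):
    "segs: list of (target p, target r, n)"
    out=[]
    for tp,tr,n in segs:
        for k in range(n):
            rv=(r.inv()*tr).as_rotvec()/(n-k); d=r.inv().apply((np.array(tp)-p)/(n-k))*1000
            row=[*np.round(d,1),*np.round(rv,3),grip]; out.append(row)
            p=p+r.apply(np.array(row[:3])/1000); r=r*R.from_rotvec(row[3:6])
    print(len(out),"rows; max step",max(np.linalg.norm(o[:3]) for o in out).round(1),"rot",np.degrees(max(np.linalg.norm(o[3:6]) for o in out)).round(1))
    print(str([[float(x) for x in o] for o in out]).replace(" ","").replace(".0,",",").replace("-0,","0,"))
    return p,r
E
python3 - <<'E'
from p import *
p,r=cur(); print(r.as_matrix().round(2)); 
print("tool y az",np.degrees(np.arctan2(*r.as_matrix()[[1,0],1])))
for az in (19,199): print(az, np.degrees((r.inv()*down(az)).as_rotvec()).round(1))
m=np.array([.33,-.05,.30])
q=rows(p,r,[(m,down(19-90+ -0) if 0 else r,12)],-1)
for az in (19,199): rows(*q,[((.45,.3665,.26),down(az),16)],-1)
E
```

```text
[[-0.    0.43 -0.9 ]
 [ 0.   -0.9  -0.43]
 [-1.   -0.    0.  ]]
tool y az -64.80254971291325
19 [-83.8   0.    0. ]
199 [96.2  0.  -0. ]
12 rows; max step 35.4 rot 0.0
[[-5.7,-26.2,-23.1,0,0,0,-1.0],[-5.7,-26.2,-23.1,0,0,0,-1.0],[-5.7,-26.2,-23.1,0,0,0,-1.0],[-5.7,-26.2,-23.1,0,0,0,-1.0],[-5.7,-26.2,-23.1,0,0,0,-1.0],[-5.7,-26.2,-23.1,0,0,0,-1.0],[-5.7,-26.2,-23.1,0,0,0,-1.0],[-5.8,-26.2,-23.1,0,0,0,-1.0],[-5.7,-26.2,-23.1,0,0,0,-1.0],[-5.8,-26.2,-23.1,0,0,0,-1.0],[-5.7,-26.1,-23.2,0,0,0,-1.0],[-5.8,-26.2,-23.1,0,0,0,-1.0]]
16 rows; max step 27.3 rot 5.3
[[2.5,-20.4,-17.9,-0.091,0,0,-1.0],[2.5,-18.6,-19.6,-0.091,0,0,-1.0],[2.5,-16.8,-21.3,-0.091,0,0,-1.0],[2.5,-14.8,-22.7,-0.092,0,0,-1.0],[2.5,-12.6,-24,-0.091,0,0,-1.0],[2.5,-10.4,-25,-0.092,0,0,-1.0],[2.5,-8.1,-25.9,-0.091,0,0,-1.0],[2.5,-5.7,-26.5,-0.092,0,0,-1.0],[2.5,-3.2,-26.9,-0.091,0,0,-1.0],[2.5,-0.8,-27.1,-0.092,0,0,-1.0],[2.5,1.7,-27,-0.091,0,0,-1.0],[2.5,4.2,-26.7,-0.092,0,0,-1.0],[2.5,6.6,-26.3,-0.091,0,0,-1.0],[2.5,9,-25.5,-0.092,0,0,-1.0],[2.5,11.2,-24.6,-0.091,0,0,-1.0],[2.5,13.5,-23.5,-0.092,0,0,-1.0]]
16 rows; max step 27.3 rot 6.0
[[2.5,-20.4,-17.9,0.105,0,0,-1.0],[2.5,-22.1,-15.6,0.105,0,0,-1.0],[2.5,-23.6,-13.2,0.105,0,0,-1.0],[2.5,-24.9,-10.7,0.105,0,0,-1.0],[2.5,-25.9,-8,0.105,0,0,-1.0],[2.5,-26.6,-5.3,0.105,0,0,-1.0],[2.5,-27,-2.4,0.105,0,0,-1.0],[2.5,-27.1,0.4,0.105,0,0,-1.0],[2.5,-26.9,3.2,0.105,0,0,-1.0],[2.5,-26.4,6,0.105,0,0,-1.0],[2.5,-25.6,8.8,0.105,0,0,-1.0],[2.5,-24.6,11.4,0.105,0,0,-1.0],[2.5,-23.2,13.9,0.105,0,0,-1.0],[2.5,-21.7,16.3,0.105,0,0,-1.0],[2.5,-19.8,18.4,0.104,0,0,-1.0],[2.5,-17.8,20.4,0.105,0,0,-1.0]]
```

Call:
play_rows([
  [-6, -26.2, -23.1, 0, 0, 0, -1],
  [-6, -26.2, -23.1, 0, 0, 0, -1],
  [-6, -26.2, -23.1, 0, 0, 0, -1],
  [-6, -26.2, -23.1, 0, 0, 0, -1],
  [-6, -26.2, -23.1, 0, 0, 0, -1],
  [-6, -26.2, -23.1, 0, 0, 0, -1],
  [-6, -26.2, -23.1, 0, 0, 0, -1],
  [-6, -26.2, -23.1, 0, 0, 0, -1],
  [-6, -26.2, -23.1, 0, 0, 0, -1],
  [-6, -26.2, -23.1, 0, 0, 0, -1],
  [-6, -26.2, -23.1, 0, 0, 0, -1],
  [-6, -26.2, -23.1, 0, 0, 0, -1],
])

```text
clock: 2.45
eef_pos: [0.3299, -0.0483, 0.3039]
tool_rot: [0.691, 0.154, -0.69, 0.154]
ft_force: [1.6, -0.4, 0.6]
grip_width: 0.0855
```

Call:
play_rows([
  [2.5, -20.4, -17.9, -0.091, 0, 0, -1],
  [2.5, -18.6, -19.6, -0.091, 0, 0, -1],
  [2.5, -16.8, -21.3, -0.091, 0, 0, -1],
  [2.5, -14.8, -22.7, -0.092, 0, 0, -1],
  [2.5, -12.6, -24, -0.091, 0, 0, -1],
  [2.5, -10.4, -25, -0.092, 0, 0, -1],
  [2.5, -8.1, -25.9, -0.091, 0, 0, -1],
  [2.5, -5.7, -26.5, -0.092, 0, 0, -1],
  [2.5, -3.2, -26.9, -0.091, 0, 0, -1],
  [2.5, -0.8, -27.1, -0.092, 0, 0, -1],
  [2.5, 1.7, -27, -0.091, 0, 0, -1],
  [2.5, 4.2, -26.7, -0.092, 0, 0, -1],
  [2.5, 6.6, -26.3, -0.091, 0, 0, -1],
  [2.5, 9, -25.5, -0.092, 0, 0, -1],
  [2.5, 11.2, -24.6, -0.091, 0, 0, -1],
  [2.5, 13.5, -23.5, -0.092, 0, 0, -1],
  [0, 0, 0, 0, 0, 0, -1],
])

```text
clock: 3.87
eef_pos: [0.4504, 0.3705, 0.2611]
tool_rot: [0.409, 0.577, -0.409, 0.577]
ft_force: [0.2, -0.4, 0.9]
grip_width: 0.085
```

Run:
```python
from p import *
o=get_obs(); print(o["clock"],o["eef_pos"],o["joint_pos"].round(2))
c=camera("wrist"); P=world(c); ok=c["depth"]>0
print("cam",np.linalg.inv(c["camera_from_world"])[:3,3].round(3))
for nm,z0,z1 in (("top",.17,.19),("rim",.1,.11)):
    m=ok&(P[...,2]>z0)&(P[...,2]<z1)&(abs(P[...,0]-.45)<.06)&(abs(P[...,1]-.367)<.07)
    if m.sum()>5: print(nm,m.sum(),cv2.minAreaRect((P[m][:,:2]*1000).astype(np.float32)),np.percentile(P[m][:,2],[50,98]))
cv2.imwrite("pics/w1.png",c["frame"][:,:,::-1])
p,r=cur(); rows(p,r,[((.45,.3665,.127),down(19),6)],-1)
```

```text
3.8667 [0.45035486 0.37052867 0.26113461] [0.69 0.4  0.31 1.48 0.   1.92]
cam [0.422 0.447 0.404]
top 782 ((447.734375, 367.3889465332031), (17.749361038208008, 25.07793617248535), 19.37285804748535) [0.18022261 0.18187405]
rim 1500 ((448.15948486328125, 368.0665588378906), (42.05706024169922, 92.10443878173828), 19.00531768798828) [0.10487359 0.1065099 ]
6 rows; max step 22.5 rot 0.1
[[22.4,0,0.3,0,0,0,-1.0],[22.4,0,0.3,0.001,0,0,-1.0],[22.4,-0.1,0.3,0,0,0,-1.0],[22.5,0,0.3,0.001,0,0.001,-1.0],[22.4,-0.1,0.3,0,0,0,-1.0],[22.5,0,0.3,0.001,0.001,0.001,-1.0]]
```

View pics/w1.png

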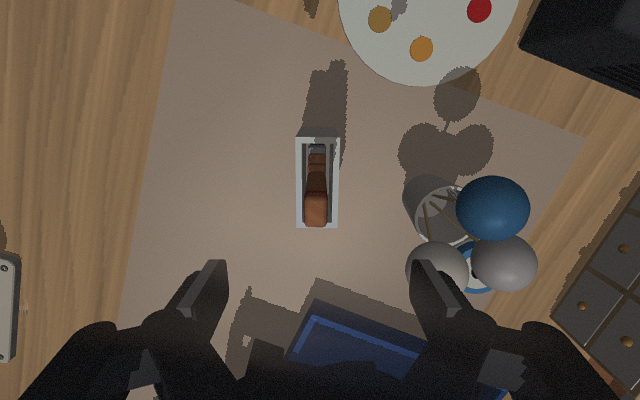

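The wrist view shows the handle at (316,190) centred in the pot, yaw 19°, and the cup's balls at (490,225) clear of the right finger. Go down and grip.

Call:
play_rows([
  [22, -1.5, 1.2, 0, 0, 0, -1],
  [22, -1.4, 1.3, 0, 0, 0, -1],
  [25, 0, 0, 0, 0, 0, -1],
  [25, 0, 0, 0, 0, 0, -1],
  [20, 0, 0, 0, 0, 0, -1],
  [15, 0, 0, 0, 0, 0, -1],
  [5, 0, 0, 0, 0, 0, -1],
  [0, 0, 0, 0, 0, 0, 1],
  [0, 0, 0, 0, 0, 0, 1],
  [0, 0, 0, 0, 0, 0, 1],
  [0, 0, 0, 0, 0, 0, 1],
  [0, 0, 0, 0, 0, 0, 1],
  [0, 0, 0, 0, 0, 0, 1],
  [0, 0, 0, 0, 0, 0, 1],
  [0, 0, 0, 0, 0, 0, 1],
])

```text
clock: 5.17
eef_pos: [0.4487, 0.3638, 0.1305]
tool_rot: [0.411, 0.575, -0.41, 0.576]
ft_force: [0.5, -0.5, 4.9]
grip_width: 0.0175
```

Call:
play_rows([
  [-15, 0, 0, 0, 0, 0, 1],
  [-25, 0, 0, 0, 0, 0, 1],
  [-30, 0, 0, 0, 0, 0, 1],
  [-35, 0, 0, 0, 0, 0, 1],
  [-35, 0, 0, 0, 0, 0, 1],
  [-30, 0, 0, 0, 0, 0, 1],
  [-15, 0, 0, 0, 0, 0, 1],
  [0, 0, 0, 0, 0, 0, 1],
])

```text
clock: 5.83
eef_pos: [0.449, 0.3642, 0.3184]
tool_rot: [0.413, 0.575, -0.408, 0.576]
ft_force: [0.4, -0.4, -0.5]
grip_width: 0.0172
```

Run:
```python
from p import *
o=get_obs(); print(o["clock"],o["eef_pos"],o["joint_pos"].round(2),o["ft_force"].round(1),o["grip_width"])
p,r=cur()
# brush end points from scene/side
for n in ("side",):
    c=camera(n); P=world(c); m=(c["depth"]>0)&(np.hypot(P[...,0]-p[0],P[...,1]-p[1])<.05)&(P[...,2]<p[2]-.03)&(P[...,2]>.115)
    print("brush low z",np.percentile(P[m][:,2],[0.5,2,50]).round(4),m.sum(),cv2.minAreaRect((P[m&(P[...,2]<.21)][:,:2]*1000).astype(np.float32)))
LEN=.1245
a,ra=sw(.10,.0145,.15,35,LEN=LEN); print("above C",a); print(sw(.081,.0145,.067,35,LEN=LEN)[0])
q=rows(p,r,[((.47,.25,.31),r,4),(a,ra,12)],1)
```

```text
5.8333 [0.44904345 0.36417055 0.31836814] [0.68 0.38 0.43 1.61 0.   1.92] [ 0.4 -0.4 -0.5] 0.01723587443346528
brush low z [0.1938 0.1961 0.246 ] 723 ((442.406982421875, 366.5970458984375), (17.170007705688477, 67.25445556640625), 6.57249116897583)
above C [0.67024403 0.06406554 0.25657304]
[0.66865415 0.04513218 0.17357304]
16 rows; max step 29.1 rot 6.2
[[2,-4.4,28.7,0,0,0,1.0],[2,-4.4,28.7,0,0,0,1.0],[2,-4.3,28.7,0,0,0,1.0],[2,-4.4,28.7,0,0,0,1.0],[4.5,10.7,20.1,-0.093,-0.029,-0.046,1.0],[4.6,9,20.9,-0.093,-0.029,-0.046,1.0],[4.9,7.2,21.5,-0.093,-0.029,-0.046,1.0],[5.2,5.5,21.9,-0.093,-0.029,-0.046,1.0],[5.6,3.6,22.2,-0.093,-0.029,-0.046,1.0],[6.1,1.8,22.3,-0.093,-0.03,-0.046,1.0],[6.8,0.1,22.2,-0.093,-0.029,-0.045,1.0],[7.4,-1.7,21.9,-0.093,-0.03,-0.046,1.0],[8.2,-3.3,21.5,-0.093,-0.029,-0.045,1.0],[9,-4.9,20.8,-0.093,-0.03,-0.046,1.0],[9.9,-6.4,20,-0.094,-0.029,-0.045,1.0],[10.8,-7.7,19.1,-0.093,-0.03,-0.046,1.0]]
```

```bash
cat > br.py <<'E'
from h import *
p=get_obs()["eef_pos"]; Q=[]; col=[]
for n in ("side","scene"):
    c=camera(n); P=world(c); m=(c["depth"]>0)&(np.hypot(P[...,0]-p[0],P[...,1]-p[1])<.055)&(P[...,2]<p[2]-.02)&(P[...,2]>.15)
    for z0,z1 in ((.19,.215),(.215,.24),(.24,.262),(.285,.3)):
        k=m&(P[...,2]>z0)&(P[...,2]<z1)
        if k.sum()>5:
            (x,y),(w,h),a=cv2.minAreaRect((P[k][:,:2]*1000).astype(np.float32)); print(n,z0,k.sum(),round(x),round(y),round(w),round(h),round(a,1))
    if 1:
        u,v=px(c,p-[0,0,.08]); u,v=int(u),int(v)
        Q.append(cv2.resize(c["frame"][max(v-50,0):v+50,max(u-50,0):u+50],(390,390),interpolation=cv2.INTER_CUBIC))
cv2.imwrite("pics/br.png",np.hstack(Q)[:,:,::-1])
E
python3 br.py
```

```text
side 0.19 169 441 366 17 66 5.0
side 0.215 174 447 367 18 65 18.4
side 0.24 193 444 367 19 69 12.6
side 0.285 45 441 368 28 14 78.8
scene 0.19 74 456 366 16 67 4.7
scene 0.215 68 449 365 19 68 17.2
scene 0.24 82 450 364 19 68 18.3
scene 0.285 28 455 363 28 15 70.9
```

View pics/br.png

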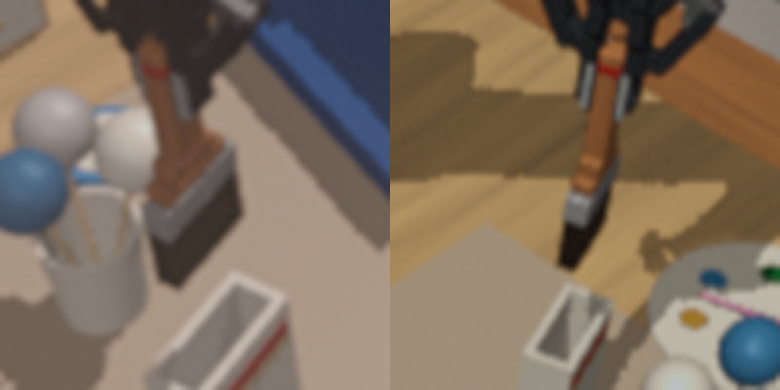

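The brush is held straight, yaw about 18°, and the pot is empty. Now over to the bar at the front edge.

Call:
play_rows([
  [2, -4.4, 28.7, 0, 0, 0, 1],
  [2, -4.4, 28.7, 0, 0, 0, 1],
  [2, -4.4, 28.7, 0, 0, 0, 1],
  [2, -4.4, 28.7, 0, 0, 0, 1],
  [4.5, 10.7, 20.1, -0.093, -0.029, -0.046, 1],
  [4.6, 9, 20.9, -0.093, -0.029, -0.046, 1],
  [4.9, 7.2, 21.5, -0.093, -0.029, -0.046, 1],
  [5.2, 5.5, 21.9, -0.093, -0.029, -0.046, 1],
  [5.6, 3.6, 22.2, -0.093, -0.029, -0.046, 1],
  [6.1, 1.8, 22.3, -0.093, -0.03, -0.046, 1],
  [6.8, 0.1, 22.2, -0.093, -0.029, -0.045, 1],
  [7.4, -1.7, 21.9, -0.093, -0.03, -0.046, 1],
  [8.2, -3.3, 21.5, -0.093, -0.029, -0.045, 1],
  [9, -4.9, 20.8, -0.093, -0.03, -0.046, 1],
  [9.9, -6.4, 20, -0.094, -0.029, -0.045, 1],
  [10.8, -7.7, 19.1, -0.093, -0.03, -0.046, 1],
  [0, 0, 0, 0, 0, 0, 1],
  [0, 0, 0, 0, 0, 0, 1],
])

```text
clock: 7.48
eef_pos: [0.6676, 0.0623, 0.2484]
tool_rot: [-0.187, 0.686, -0.242, 0.66]
ft_force: [-0.7, -0.3, -1.2]
grip_width: 0.0175
```

Run:
```python
from p import *
o=get_obs(); print(o["clock"],o["eef_pos"],o["joint_pos"].round(2),o["ft_force"].round(1),o["grip_width"])
p,r=cur(); LEN=.1245
print("F,L of TCP",f@(p[:2]-O),e@(p[:2]-O)," rot err deg",np.degrees((r.inv()*slant(35)).as_rotvec()).round(1))
c=camera("side"); s=camera("scene")
for t in ("C","B"): pass
P=world(c); m=(c["depth"]>0)&(P[...,2]>.077)&(P[...,2]<.092)&(P[...,0]>.62)&(P[...,0]<.72)&(P[...,1]>-.012)&(P[...,1]<.04)
if m.sum()>5: print("C",m.sum(),cv2.minAreaRect((P[m][:,:2]*1000).astype(np.float32)))
im=[]
for k,(u,v) in ((c,px(c,[.66,0.03,.14])),(s,px(s,[.66,.03,.14]))):
    u,v=int(u),int(v); im.append(cv2.resize(k["frame"][max(0,v-60):v+60,u-60:u+60],(390,390),interpolation=cv2.INTER_CUBIC))
cv2.imwrite("pics/c1.png",np.hstack(im)[:,:,::-1])
a,ra=sw(.081,.0145,.105,35,LEN=LEN); b,_=sw(.081,.0145,.068,35,LEN=LEN); d,_=sw(.155,.0145,.068,35,LEN=LEN)
rows(p,r,[(a,ra,3),(b,ra,3),(d,ra,6)],1)
```

```text
7.4833 [0.667603   0.06232917 0.24836221] [ 0.33  0.83  0.86  1.89 -0.55  0.5 ] [-0.7 -0.3 -1.2] 0.01746718588828555
F,L of TCP 0.1629057725718807 0.01201352928737295  rot err deg [ 0.3 -0.6  0.4]
C 154 ((666.4346923828125, 16.18130111694336), (70.71559143066406, 32.200740814208984), 2.5834946632385254)
12 rows; max step 13.6 rot 0.3
[[13.3,2.5,1,0.002,-0.004,0.002,1.0],[13.3,2.4,0.9,0.001,-0.003,0.002,1.0],[13.3,2.4,0.9,0.002,-0.004,0.003,1.0],[10.1,7.1,0,0,0,0,1.0],[10.1,7.1,0,0,0,0,1.0],[10.1,7,0,0,0,0,1.0],[-7.1,10.1,0,0,0,0,1.0],[-7.1,10.1,0,0,0,0,1.0],[-7.1,10.1,0,0,0,0,1.0],[-7.1,10.1,0,0,0,0,1.0],[-7,10.1,0,0,0,0,1.0],[-7.1,10.2,0,0,0,0,1.0]]
```

View pics/c1.png

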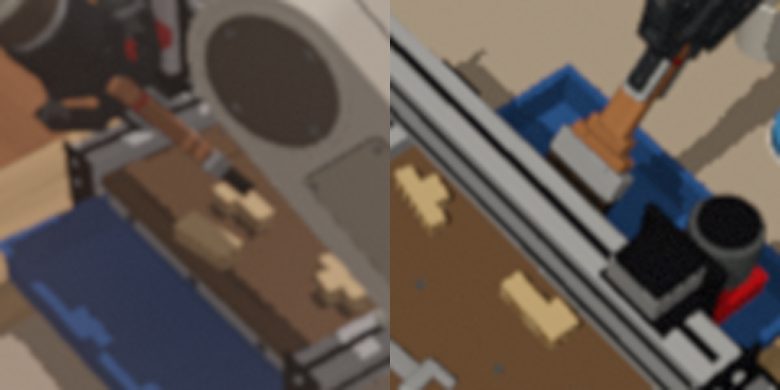

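Left crop: bar at (207,240) on the edge, ell at (245,203) and tee at (340,280), both behind it. The brush hovers at (230,180), clear of beam and spindle. Lower behind the bar in two steps.

Call:
play_rows([
  [13.3, 2.5, 1, 0.002, -0.004, 0.002, 1],
  [13.3, 2.4, 0.9, 0.001, -0.003, 0.002, 1],
  [13.3, 2.4, 0.9, 0.002, -0.004, 0.003, 1],
  [10, 7, 0, 0, 0, 0, 1],
  [10, 7, 0, 0, 0, 0, 1],
  [0, 0, 0, 0, 0, 0, 1],
  [0, 0, 0, 0, 0, 0, 1],
])

```text
clock: 8.17
eef_pos: [0.6695, 0.0458, 0.1915]
tool_rot: [-0.184, 0.681, -0.24, 0.667]
ft_force: [-0.4, 0.2, -0.7]
grip_width: 0.0175
```

```bash
cat > st.py <<'E'
from p import *
def st(LEN=.1245,th=35):
    o=get_obs(); p,r=cur(); M=r.as_matrix(); c=p+LEN*M[:,0]+.008*M[:,1]
    print("t",round(o["clock"],2),"tcp",p.round(4),"corner F,L,z",(f@(c[:2]-O)).round(4),(e@(c[:2]-O)).round(4),c[2].round(4),"rot err",np.degrees((r.inv()*slant(th)).as_rotvec()).round(1),"j",o["joint_pos"].round(2),"ft",o["ft_force"].round(1),o["grip_width"].round(4))
    return p,r
E
python3 - <<'E'
from st import *
p,r=st()
LEN=.1245
b,ra=sw(.080,.0145,.068,35,LEN=LEN); d,_=sw(.155,.0145,.068,35,LEN=LEN)
rows(p,r,[(b,ra,2),(d,ra,6)],1)
E
```

```text
Traceback (most recent call last):
  File "st.py", line 4, in st
    print("t",round(o["clock"],2),"tcp",p.round(4),"corner F,L,z",(f@(c[:2]-O)).round(4),(e@(c[:2]-O)).round(4),c[2].round(4),"rot err",np.degrees((r.inv()*slant(th)).as_rotvec()).round(1),"j",o["joint_pos"].round(2),"ft",o["ft_force"].round(1),o["grip_width"].round(4))
                                                                                                                                                                                                                                                     ^^^^^^^^^^^^^^^^^^^^^
AttributeError: 'float' object has no attribute 'round'
```

```bash
sed -i 's/o\["grip_width"\].round(4)/round(o["grip_width"],4)/' st.py
python3 - <<'E'
from st import *
p,r=st()
LEN=.1245
b,ra=sw(.080,.0145,.068,35,LEN=LEN); d,_=sw(.155,.0145,.068,35,LEN=LEN)
rows(p,r,[(b,ra,2),(d,ra,6)],1)
c=camera("side"); 
u,v=map(int,px(c,[.66,0.01,.09])); cv2.imwrite("pics/c2.png",cv2.resize(c["frame"][v-50:v+50,u-60:u+60],(600,500),interpolation=cv2.INTER_CUBIC)[:,:,::-1])
E
```

```text
t 8.17 tcp [0.6695 0.0458 0.1915] corner F,L,z 0.0819 0.0161 0.0849 rot err [-0.1  0.3 -0.1] j [ 0.31  0.8   0.66  1.69 -0.56  0.47] ft [-0.4  0.2 -0.7] 0.0175
8 rows; max step 12.5 rot 0.2
[[7.5,4.1,-0.4,-0.001,0.003,-0.001,1.0],[7.4,4.2,-0.5,-0.001,0.003,-0.001,1.0],[-7.2,10.2,0,0,0,0,1.0],[-7.2,10.2,0,0,0,0,1.0],[-7.2,10.2,0,0,0,0,1.0],[-7.1,10.3,0,0,0,0,1.0],[-7.2,10.2,0,0,0,0,1.0],[-7.1,10.3,0,0,0,0,1.0]]
```

View pics/c2.png

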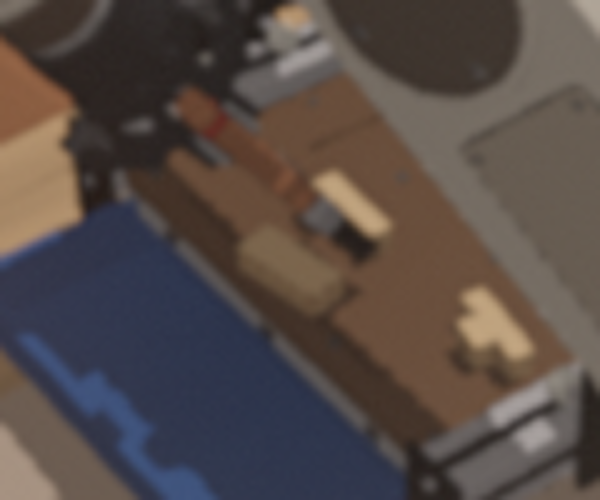

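Run:
```python
from st import *
p,r=cur(); M=r.as_matrix()
ims=[]
for n,w in (("side",(60,50)),("scene",(60,50))):
    c=camera(n); u,v=map(int,px(c,[.66,0.01,.09])); s=6
    im=cv2.resize(c["frame"][v-50:v+50,u-60:u+60],(120*s,100*s),interpolation=cv2.INTER_CUBIC)[:,:,::-1].copy()
    def pt(a): x,y=px(c,a); return int((x-u+60+.5)*s),int((y-v+50+.5)*s)
    tip=p+.1245*M[:,0]
    for z0,hw,ht,col in ((0,.032,.008,(0,0,255)),(.046,.033,.0095,(0,255,0)),(.067,.033,.0095,(255,255,0))):
        q=[pt(tip-z0*M[:,0]+a*ht*M[:,1]+b*hw*M[:,2]) for a,b in ((1,1),(1,-1),(-1,-1),(-1,1))]
        cv2.polylines(im,[np.array(q)],True,col,1)
    for zz in (.065,.083):
        pass
    ims.append(cv2.resize(im,(390,325)))
cv2.imwrite("pics/ov.png",np.hstack(ims))
```

```text
(no output)
```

View pics/ov.png

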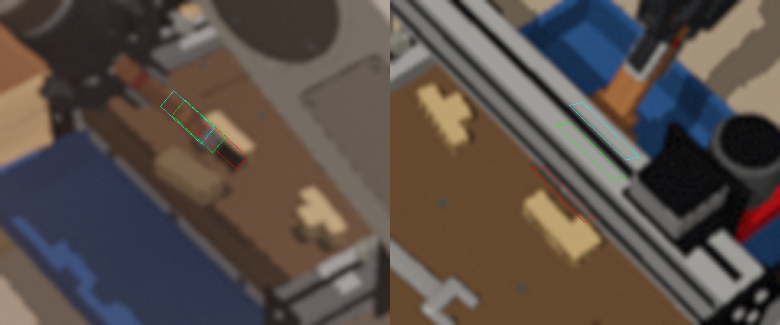

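The projected brush outline agrees with the image: it stands between the bar and the ell. Sweep the bar.

Call:
play_rows([
  [7.2, 4.1, -0.4, 0, 0.003, 0, 1],
  [7.2, 4.1, -0.4, 0, 0.003, 0, 1],
  [-4, 5.7, 0, 0, 0, 0, 1],
  [-4, 5.7, 0, 0, 0, 0, 1],
  [-5.7, 8.2, 0, 0, 0, 0, 1],
  [-5.7, 8.2, 0, 0, 0, 0, 1],
  [-5.7, 8.2, 0, 0, 0, 0, 1],
  [-5.7, 8.2, 0, 0, 0, 0, 1],
  [-5.7, 8.2, 0, 0, 0, 0, 1],
  [-5.7, 8.2, 0, 0, 0, 0, 1],
  [0, 0, 0, 0, 0, 0, 1],
  [0, 0, 0, 0, 0, 0, 1],
])

```text
clock: 9.32
eef_pos: [0.6755, 0.1186, 0.1731]
tool_rot: [-0.183, 0.683, -0.24, 0.665]
ft_force: [-0.7, 0.1, -2.0]
grip_width: 0.0173
```

```bash
cat > see.py <<'E'
from st import *
def bits(lo=.075,hi=.093):
    "blobs of tops of offcuts on the bed, and wood in the tray"
    for n in ("side","scene"):
        c=camera(n); P=world(c); F=(P[...,:2]-O)@f; L=(P[...,:2]-O)@e; fr=c["frame"].astype(int)
        hsv=cv2.cvtColor(c["frame"],cv2.COLOR_RGB2HSV)
        for nm,m in (("bed",(P[...,2]>lo)&(P[...,2]<hi)&(F>-.0)&(F<.17)&(abs(L)<.155)),
                     ("tray",(P[...,2]>.005)&(P[...,2]<.06)&(F>.142)&(F<.25)&(abs(L)<.148)&(hsv[...,0]<30))):
            k,lab,s,_=cv2.connectedComponentsWithStats((m&(c["depth"]>0)).astype(np.uint8))
            for i in range(1,k):
                if s[i,4]>25:
                    j=lab==i; (a,b),(w,h),an=cv2.minAreaRect(np.c_[F[j],L[j]].astype(np.float32)*1000); print(n,nm,s[i,4],"F,L",round(a),round(b),"size",round(w),round(h),round(an),"z",np.median(P[j][:,2]).round(3))
E
python3 - <<'E'
from see import *
st(); bits()
E
```

```text
t 9.32 tcp [0.6755 0.1186 0.1731] corner F,L,z 0.1549 0.0152 0.0665 rot err [-0.  -0.  -0.1] j [ 0.4   0.91  0.83  1.8  -0.53  0.57] ft [-0.7  0.1 -2. ] 0.0173
side bed 33 F,L 146 8 size 20 69 20 z 0.082
side tray 195 F,L 165 15 size 35 70 2 z 0.021
scene bed 172 F,L 56 -107 size 29 65 9 z 0.084
scene bed 226 F,L 59 35 size 66 30 88 z 0.083
```

Run:
```python
from st import *
p,r=cur(); S=lambda F,L,z: sw(F,L,z,35,LEN=.1245)
rows(p,r,[(*S(.14,.034,.108),3),(*S(.024,.034,.108),6)],1)
```

```text
9 rows; max step 19.4 rot 0.1
[[-8.5,-11.5,6.3,-0.001,0,0,1.0],[-8.5,-11.5,6.2,-0.001,0,-0.001,1.0],[-8.5,-11.4,6.2,0,0,0,1.0],[11.1,-15.8,0,0,0,0,1.0],[11.1,-15.9,0,0,0,0,1.0],[11.1,-15.8,0,0,0,0,1.0],[11.1,-15.9,0,0,0,0,1.0],[11,-15.8,0,0,0,0,1.0],[11.1,-15.9,0,0,0,0,1.0]]
```

Call:
play_rows([
  [-8.5, -11.5, 6.3, 0, 0, 0, 1],
  [-8.5, -11.5, 6.2, 0, 0, 0, 1],
  [-8.5, -11.4, 6.2, 0, 0, 0, 1],
  [0, 0, 0, 0, 0, 0, 1],
  [11.1, -15.8, 0, 0, 0, 0, 1],
  [11.1, -15.9, 0, 0, 0, 0, 1],
  [11.1, -15.8, 0, 0, 0, 0, 1],
  [11.1, -15.9, 0, 0, 0, 0, 1],
  [8, -11.4, 0, 0, 0, 0, 1],
  [7, -10, 0, 0, 0, 0, 1],
  [0, 0, 0, 0, 0, 0, 1],
  [0, 0, 0, 0, 0, 0, 1],
])

```text
clock: 10.42
eef_pos: [0.6836, -0.0014, 0.2149]
tool_rot: [-0.182, 0.683, -0.241, 0.665]
ft_force: [-0.4, 0.1, -2.2]
grip_width: 0.0172
```

Run:
```python
from see import *
p,r=st(); bits()
S=lambda F,L,z: sw(F,L,z,35,LEN=.1245)
rows(p,r,[(*S(.023,.034,.067),4),(*S(.158,.034,.067),12)],1)
```

```text
t 10.42 tcp [ 0.6836 -0.0014  0.2149] corner F,L,z 0.0361 0.0332 0.1082 rot err [-0.2 -0.1 -0.1] j [ 0.24  0.79  0.71  1.71 -0.57  0.39] ft [-0.4  0.1 -2.2] 0.0172
side bed 134 F,L 62 34 size 33 67 2 z 0.083
side bed 137 F,L 57 -107 size 31 66 8 z 0.083
side tray 190 F,L 169 15 size 70 30 89 z 0.022
scene bed 175 F,L 56 -106 size 30 66 11 z 0.084
scene bed 80 F,L 60 57 size 29 20 1 z 0.083
16 rows; max step 11.3 rot 0.1
[[10.3,3.3,0.2,-0.001,0,-0.001,1.0],[10.3,3.3,0.2,-0.001,0,0,1.0],[10.3,3.2,0.2,-0.001,0,-0.001,1.0],[10.3,3.3,0.2,-0.001,-0.001,0,1.0],[-6.4,9.2,0,0,0,0,1.0],[-6.5,9.2,0,0,0,0,1.0],[-6.4,9.2,0,0,0,0,1.0],[-6.5,9.2,0,0,0,0,1.0],[-6.4,9.2,0,0,0,0,1.0],[-6.5,9.2,0,0,0,0,1.0],[-6.4,9.2,0,0,0,0,1.0],[-6.5,9.2,0,0,0,0,1.0],[-6.4,9.3,0,0,0,0,1.0],[-6.5,9.2,0,0,0,0,1.0],[-6.4,9.3,0,0,0,0,1.0],[-6.5,9.2,0,0,0,0,1.0]]
```

Call:
play_rows([
  [3.7, -5.3, 0.2, 0, 0, 0, 1],
  [3.7, -5.3, 0.2, 0, 0, 0, 1],
  [8.4, 5.9, 0.2, 0, 0, 0, 1],
  [8.4, 5.9, 0, 0, 0, 0, 1],
  [8.4, 5.9, 0, 0, 0, 0, 1],
  [8.4, 5.8, 0, 0, 0, 0, 1],
  [0, 0, 0, 0, 0, 0, 1],
])

```text
clock: 11.1
eef_pos: [0.6831, -0.0132, 0.1716]
tool_rot: [-0.184, 0.683, -0.241, 0.665]
ft_force: [0.1, 0.2, -1.8]
grip_width: 0.0173
```

Run:
```python
from see import *
p,r=st(); bits()
```

```text
t 11.1 tcp [ 0.6831 -0.0132  0.1716] corner F,L,z 0.0242 0.0337 0.065 rot err [-0.  -0.1 -0. ] j [ 0.23  0.79  0.6   1.59 -0.58  0.37] ft [ 0.1  0.2 -1.8] 0.0173
side bed 132 F,L 61 34 size 31 67 2 z 0.083
side bed 140 F,L 57 -108 size 31 68 7 z 0.083
side tray 195 F,L 169 16 size 30 72 1 z 0.022
scene bed 173 F,L 56 -105 size 30 65 11 z 0.084
scene bed 218 F,L 43 34 size 65 64 3 z 0.083
```

Call:
play_rows([
  [-4.5, 4, 0, 0, 0, 0, 1],
  [-4.9, 7, 0, 0, 0, 0, 1],
  [-5.7, 8.2, 0, 0, 0, 0, 1],
  [-5.7, 8.2, 0, 0, 0, 0, 1],
  [-5.7, 8.2, 0, 0, 0, 0, 1],
  [-5.7, 8.2, 0, 0, 0, 0, 1],
  [-5.7, 8.2, 0, 0, 0, 0, 1],
  [-5.7, 8.2, 0, 0, 0, 0, 1],
  [-5.7, 8.2, 0, 0, 0, 0, 1],
  [-5.7, 8.2, 0, 0, 0, 0, 1],
  [-5.7, 8.2, 0, 0, 0, 0, 1],
  [-5.7, 8.2, 0, 0, 0, 0, 1],
  [-5.7, 8.2, 0, 0, 0, 0, 1],
  [-5.7, 8.2, 0, 0, 0, 0, 1],
  [0, 0, 0, 0, 0, 0, 1],
  [0, 0, 0, 0, 0, 0, 1],
])

```text
clock: 12.53
eef_pos: [0.6952, 0.1217, 0.1745]
tool_rot: [-0.183, 0.682, -0.24, 0.666]
ft_force: [0.3, -0.7, -0.4]
grip_width: 0.0175
```

Run:
```python
from see import *
p,r=st(); bits()
S=lambda F,L,z: sw(F,L,z,35,LEN=.1245)
q=rows(p,r,[(*S(.15,.0,.108),3),(*S(.13,-.106,.108),5),(*S(.017,-.106,.108),7)],1)
```

```text
t 12.53 tcp [0.6952 0.1217 0.1745] corner F,L,z 0.1597 0.0347 0.0678 rot err [-0.1  0.1 -0.1] j [ 0.39  0.97  0.96  1.86 -0.53  0.56] ft [ 0.3 -0.7 -0.4] 0.0175
side bed 31 F,L 160 28 size 63 20 90 z 0.085
side tray 358 F,L 179 20 size 64 80 5 z 0.022
scene bed 174 F,L 56 -106 size 30 64 8 z 0.083
15 rows; max step 21.6 rot 0.1
[[-9.2,-10.2,-11.5,0,0,-0.001,1.0],[-9.1,-10.3,-11.5,0,0.001,-0.001,1.0],[-9.1,-10.3,-11.5,-0.001,0,0,1.0],[2.3,-3.3,-21.2,0,0,0,1.0],[2.3,-3.3,-21.2,0,0,0,1.0],[2.3,-3.2,-21.2,0,0,0,1.0],[2.3,-3.3,-21.2,0,0,0,1.0],[2.2,-3.2,-21.2,0,0,0,1.0],[9.3,-13.2,0,0,0,0,1.0],[9.3,-13.2,0,0,0,0,1.0],[9.3,-13.2,0,0,0,0,1.0],[9.2,-13.3,0,0,0,0,1.0],[9.3,-13.2,0,0,0,0,1.0],[9.2,-13.3,0,0,0,0,1.0],[9.3,-13.2,0,0,0,0,1.0]]
```

Call:
play_rows([
  [-9.2, -10.2, -11.5, 0, 0, 0, 1],
  [-9.1, -10.3, -11.5, 0, 0, 0, 1],
  [-9.1, -10.3, -11.5, 0, 0, 0, 1],
  [2.3, -3.3, -21.2, 0, 0, 0, 1],
  [2.3, -3.3, -21.2, 0, 0, 0, 1],
  [2.3, -3.2, -21.2, 0, 0, 0, 1],
  [2.3, -3.3, -21.2, 0, 0, 0, 1],
  [2.2, -3.2, -21.2, 0, 0, 0, 1],
  [9.3, -13.2, 0, 0, 0, 0, 1],
  [9.3, -13.2, 0, 0, 0, 0, 1],
  [9.3, -13.2, 0, 0, 0, 0, 1],
  [9.3, -13.2, 0, 0, 0, 0, 1],
  [9.3, -13.2, 0, 0, 0, 0, 1],
  [9.2, -13.3, 0, 0, 0, 0, 1],
  [6, -8.5, 0, 0, 0, 0, 1],
  [3.3, -4.7, 0, 0, 0, 0, 1],
  [0, 0, 0, 0, 0, 0, 1],
  [0, 0, 0, 0, 0, 0, 1],
])

```text
clock: 14.13
eef_pos: [0.543, -0.0099, 0.215]
tool_rot: [-0.182, 0.682, -0.241, 0.666]
ft_force: [-0.4, 0.5, -1.9]
grip_width: 0.0176
```

Run:
```python
from see import *
p,r=st(); bits()
S=lambda F,L,z: sw(F,L,z,35,LEN=.1245)
rows(p,r,[(*S(.017,-.106,.067),5),(*S(.158,-.106,.067),13)],1)
```

```text
t 14.13 tcp [ 0.543  -0.0099  0.215 ] corner F,L,z 0.0159 -0.106 0.1083 rot err [-0.2  0.  -0.1] j [ 0.28  0.49  0.17  1.5  -0.56  0.44] ft [-0.4  0.5 -1.9] 0.0176
side bed 141 F,L 57 -106 size 32 67 13 z 0.083
side tray 356 F,L 181 33 size 54 107 0 z 0.022
scene bed 80 F,L 53 -93 size 20 44 45 z 0.084
scene tray 32 F,L 199 -2 size 18 31 27 z 0.023
18 rows; max step 10.9 rot 0.1
[[6.6,5,0,-0.001,0,0,1.0],[6.7,4.9,0,-0.001,0,-0.001,1.0],[6.6,5,0,0,0,0,1.0],[6.7,5,0,-0.001,0,-0.001,1.0],[6.6,4.9,0,0,0.001,0,1.0],[-6.2,8.9,0,0,0,0,1.0],[-6.2,8.9,0,0,0,0,1.0],[-6.2,8.9,0,0,0,0,1.0],[-6.2,8.9,0,0,0,0,1.0],[-6.2,8.9,0,0,0,0,1.0],[-6.2,8.9,0,0,0,0,1.0],[-6.2,8.9,0,0,0,0,1.0],[-6.2,8.9,0,0,0,0,1.0],[-6.2,8.9,0,0,0,0,1.0],[-6.3,8.9,0,0,0,0,1.0],[-6.2,8.8,0,0,0,0,1.0],[-6.3,8.9,0,0,0,0,1.0],[-6.2,8.8,0,0,0,0,1.0]]
```

Call:
play_rows([
  [6.6, 5, 0, 0, 0, 0, 1],
  [6.6, 5, 0, 0, 0, 0, 1],
  [6.6, 5, 0, 0, 0, 0, 1],
  [6.6, 5, 0, 0, 0, 0, 1],
  [6, 4.5, 0, 0, 0, 0, 1],
  [0, 0, 0, 0, 0, 0, 1],
  [-4, 5.7, 0, 0, 0, 0, 1],
  [-5, 7.2, 0, 0, 0, 0, 1],
  [-6.2, 8.9, 0, 0, 0, 0, 1],
  [-6.2, 8.9, 0, 0, 0, 0, 1],
  [-6.2, 8.9, 0, 0, 0, 0, 1],
  [-6.2, 8.9, 0, 0, 0, 0, 1],
  [-6.2, 8.9, 0, 0, 0, 0, 1],
])

```text
clock: 15.32
eef_pos: [0.5495, 0.0627, 0.1747]
tool_rot: [-0.183, 0.682, -0.241, 0.666]
ft_force: [-1.1, -0.7, 0.2]
grip_width: 0.0175
```

Run:
```python
from see import *
p,r=st(); bits()
```

```text
t 15.32 tcp [0.5495 0.0627 0.1747] corner F,L,z 0.0886 -0.1054 0.068 rot err [-0.1  0.1 -0.1] j [ 0.4   0.59  0.22  1.52 -0.53  0.57] ft [-1.1 -0.7  0.2] 0.0175
side bed 148 F,L 110 -113 size 71 37 66 z 0.083
side tray 355 F,L 179 33 size 62 103 8 z 0.022
scene bed 38 F,L 79 -106 size 6 65 1 z 0.081
scene tray 31 F,L 201 2 size 18 31 74 z 0.024
```

Run:
```python
from see import *
ims=[]
for n,w in (("side",[.58,.05,.08]),("scene",[.58,.05,.08])):
    c=camera(n); u,v=map(int,px(c,w)); ims.append(cv2.resize(c["frame"][max(v-50,0):v+50,u-50:u+50],(390,390),interpolation=cv2.INTER_CUBIC))
cv2.imwrite("pics/a1.png",np.hstack(ims)[:,:,::-1])
```

```text
(no output)
```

View pics/a1.png

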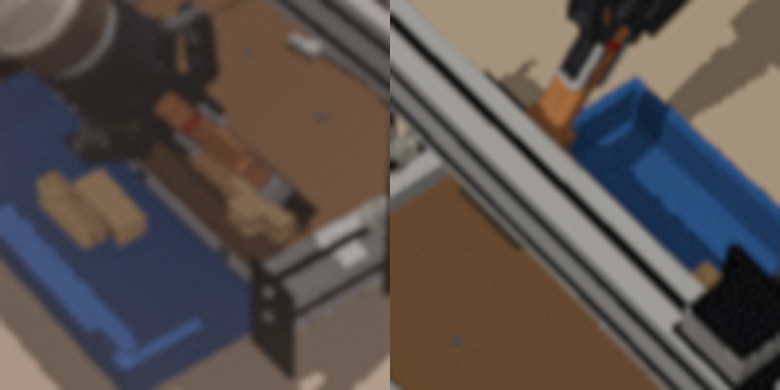

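Left crop: two pieces lie in the tray at (70,205) and (110,205), and the tee at (258,205) sits squarely in front of the bristles. Continue the stroke.

Call:
play_rows([
  [-5.7, 8.2, 0.3, 0, 0, 0, 1],
  [-5.7, 8.2, 0.3, 0, 0, 0, 1],
  [-5.7, 8.2, 0.3, 0, 0, 0, 1],
  [-5.7, 8.2, 0.3, 0, 0, 0, 1],
  [-5.7, 8.2, 0.3, 0, 0, 0, 1],
  [-5.7, 8.2, 0.3, 0, 0, 0, 1],
  [-5.7, 8.2, 0, 0, 0, 0, 1],
  [0, 0, 0, 0, 0, 0, 1],
  [0, 0, 0, 0, 0, 0, 1],
])

```text
clock: 16.27
eef_pos: [0.557, 0.1319, 0.1736]
tool_rot: [-0.183, 0.682, -0.24, 0.666]
ft_force: [0.7, -0.1, -2.1]
grip_width: 0.0178
```

Run:
```python
from see import *
p,r=st(); bits()
S=lambda F,L,z: sw(F,L,z,35,LEN=.1245)
tp=np.array([.4487,.3642,.316])
q=rows(p,r,[(*S(.165,-.106,.14),4),((.49,.22,.31),down(70),9)],1)
rows(*q,[(tp,down(19),9)],1)
```

```text
t 16.27 tcp [0.557  0.1319 0.1736] corner F,L,z 0.1583 -0.1038 0.067 rot err [-0.1  0.1 -0.1] j [ 0.49  0.67  0.37  1.63 -0.5   0.67] ft [ 0.7 -0.1 -2.1] 0.0178
side bed 27 F,L 152 -132 size 15 31 48 z 0.083
side tray 251 F,L 176 16 size 64 72 2 z 0.021
side tray 146 F,L 179 -110 size 38 79 18 z 0.022
scene bed 26 F,L 156 -111 size 51 8 83 z 0.092
scene tray 30 F,L 196 3 size 18 16 9 z 0.024
13 rows; max step 18.4 rot 4.3
[[-15.9,-9,-0.5,0,0,0,1.0],[-16,-9,-0.5,0,0,-0.001,1.0],[-15.9,-9.1,-0.4,-0.001,0.001,0,1.0],[-15.9,-9,-0.5,0,0,-0.001,1.0],[-10.6,2.8,-8,0.029,0.009,0.068,1.0],[-10.3,3.3,-8.2,0.028,0.009,0.067,1.0],[-10,3.7,-8.4,0.029,0.009,0.068,1.0],[-9.6,4.1,-8.6,0.028,0.009,0.067,1.0],[-9.3,4.5,-8.8,0.029,0.009,0.068,1.0],[-8.9,4.9,-9,0.028,0.009,0.067,1.0],[-8.4,5.2,-9.2,0.029,0.009,0.068,1.0],[-8,5.6,-9.5,0.028,0.009,0.067,1.0],[-7.5,5.8,-9.7,0.029,0.009,0.068,1.0]]
9 rows; max step 16.7 rot 5.7
[[-0.7,13.5,-9.8,0.099,0,0,1.0],[-0.7,12.4,-11.1,0.099,0,0,1.0],[-0.7,11.3,-12.3,0.099,0,0,1.0],[-0.7,10,-13.3,0.099,0,0,1.0],[-0.6,8.7,-14.2,0.099,0,0,1.0],[-0.7,7.2,-15,0.099,0,0,1.0],[-0.6,5.7,-15.7,0.099,0,0,1.0],[-0.7,4.1,-16.1,0.099,0,0,1.0],[-0.6,2.6,-16.5,0.098,0,-0.001,1.0]]
```

All three lie flat in the tray (tops at z 0.022). Carry the brush back over the pot.

Call:
play_rows([
  [-15.9, -9, -0.5, 0, 0, 0, 1],
  [-15.9, -9, -0.5, 0, 0, 0, 1],
  [-15.9, -9, -0.5, 0, 0, 0, 1],
  [-15.9, -9, -0.5, 0, 0, 0, 1],
  [-10.6, 2.8, -8, 0.029, 0.009, 0.068, 1],
  [-10.3, 3.3, -8.2, 0.028, 0.009, 0.067, 1],
  [-10, 3.7, -8.4, 0.029, 0.009, 0.068, 1],
  [-9.6, 4.1, -8.6, 0.028, 0.009, 0.067, 1],
  [-9.3, 4.5, -8.8, 0.029, 0.009, 0.068, 1],
  [-8.9, 4.9, -9, 0.028, 0.009, 0.067, 1],
  [-8.4, 5.2, -9.2, 0.029, 0.009, 0.068, 1],
  [-8, 5.6, -9.5, 0.028, 0.009, 0.067, 1],
  [-7.5, 5.8, -9.7, 0.029, 0.009, 0.068, 1],
  [0, 0, 0, 0, 0, 0, 1],
])

```text
clock: 17.53
eef_pos: [0.489, 0.2177, 0.3133]
tool_rot: [0.126, 0.694, -0.122, 0.698]
ft_force: [-0.0, -0.1, -1.2]
grip_width: 0.0171
```

Call:
play_rows([
  [-0.7, 13.5, -9.8, 0.099, 0, 0, 1],
  [-0.7, 12.4, -11.1, 0.099, 0, 0, 1],
  [-0.7, 11.3, -12.3, 0.099, 0, 0, 1],
  [-0.7, 10, -13.3, 0.099, 0, 0, 1],
  [-0.6, 8.7, -14.2, 0.099, 0, 0, 1],
  [-0.7, 7.2, -15, 0.099, 0, 0, 1],
  [-0.6, 5.7, -15.7, 0.099, 0, 0, 1],
  [-0.7, 4.1, -16.1, 0.099, 0, 0, 1],
  [-0.6, 2.6, -16.5, 0.098, 0, 0, 1],
  [0, 0, 0, 0, 0, 0, 1],
  [0, 0, 0, 0, 0, 0, 1],
  [0, 0, 0, 0, 0, 0, 1],
])

```text
clock: 18.53
eef_pos: [0.449, 0.3625, 0.3159]
tool_rot: [0.411, 0.575, -0.41, 0.576]
ft_force: [0.2, 1.2, -1.4]
grip_width: 0.0172
```

Run:
```python
from see import *
p,r=st(); M=r.as_matrix(); print(M.round(3))
for n in ("side","scene"):
    c=camera(n); P=world(c); m=(c["depth"]>0)&(P[...,2]>.097)&(P[...,2]<.112)&(abs(P[...,0]-.45)<.07)&(abs(P[...,1]-.367)<.075); print(n,"rim",cv2.minAreaRect((P[m][:,:2]*1000).astype(np.float32)))
    k=(c["depth"]>0)&(np.hypot(P[...,0]-p[0],P[...,1]-p[1])<.055)&(P[...,2]>p[2]-.13)&(P[...,2]<p[2]-.03); 
    for a,b in ((-.13,-.1),(-.1,-.08),(-.08,-.06)):
        q=k&(P[...,2]>p[2]+a)&(P[...,2]<p[2]+b); print(n,a,cv2.minAreaRect((P[q][:,:2]*1000).astype(np.float32)),P[q][:,2].min().round(3))
rows(p,r,[((.4487,.364,p[2]-.04),down(19),3)],1)
```

```text
t 18.53 tcp [0.449  0.3625 0.3159] corner F,L,z 0.4469 -0.2234 0.1914 rot err [-64.1 -20.1 -31. ] j [ 0.68  0.39  0.42  1.61 -0.    1.92] ft [ 0.2  1.2 -1.4] 0.0172
[[ 0.002  0.946  0.325]
 [-0.     0.325 -0.946]
 [-1.     0.002  0.001]]
side rim ((449.9296569824219, 368.03369140625), (45.67122268676758, 95.02783203125), 19.10590934753418)
side -0.13 ((440.6107482910156, 364.4954528808594), (16.396751403808594, 66.19495391845703), 5.415514945983887) 0.191
side -0.1 ((440.3333435058594, 364.87744140625), (17.205663681030273, 65.44110870361328), 4.303310394287109) 0.216
side -0.08 ((439.83197021484375, 365.27838134765625), (18.229248046875, 67.21951293945312), 4.824415683746338) 0.236
scene rim ((450.4903259277344, 368.3658447265625), (43.750244140625, 100.5770492553711), 18.082605361938477)
scene -0.13 ((450.24188232421875, 362.73040771484375), (16.368932723999023, 67.92854309082031), 17.409181594848633) 0.191
scene -0.1 ((456.6242980957031, 362.9616394042969), (15.901352882385254, 66.23857879638672), 3.8370466232299805) 0.216
scene -0.08 ((450.2932434082031, 363.52178955078125), (18.895668029785156, 65.78475189208984), 16.830440521240234) 0.236
3 rows; max step 13.4 rot 0.1
[[13.3,0.1,-0.5,0,0,-0.001,1.0],[13.3,0.1,-0.5,0,0,0,1.0],[13.4,0,-0.5,0,0.001,-0.001,1.0]]
```

Call:
play_rows([
  [10, 1, -2.3, 0, 0, 0, 1],
  [20, 1, -2.3, 0, 0, 0, 1],
  [20, 0, 0, 0, 0, 0, 1],
  [15, 0, 0, 0, 0, 0, 1],
  [0, 0, 0, 0, 0, 0, 1],
  [0, 0, 0, 0, 0, 0, 1],
])

```text
clock: 19.13
eef_pos: [0.4489, 0.3675, 0.2504]
tool_rot: [0.411, 0.575, -0.411, 0.575]
ft_force: [0.3, -0.4, -1.1]
grip_width: 0.0178
```

Run:
```python
from see import *
p,r=st(); ims=[]
for n in ("side","scene"):
    c=camera(n); u,v=map(int,px(c,[.45,.367,.14])); ims.append(cv2.resize(c["frame"][max(v-40,0):max(v-40,0)+80,u-40:u+40],(390,390),interpolation=cv2.INTER_CUBIC))
cv2.imwrite("pics/p1.png",np.hstack(ims)[:,:,::-1])
```

```text
t 19.13 tcp [0.4489 0.3675 0.2504] corner F,L,z 0.4519 -0.2241 0.1259 rot err [-64.1 -20.2 -31. ] j [0.69 0.4  0.27 1.45 0.   1.93] ft [ 0.3 -0.4 -1.1] 0.0178
```

View pics/p1.png

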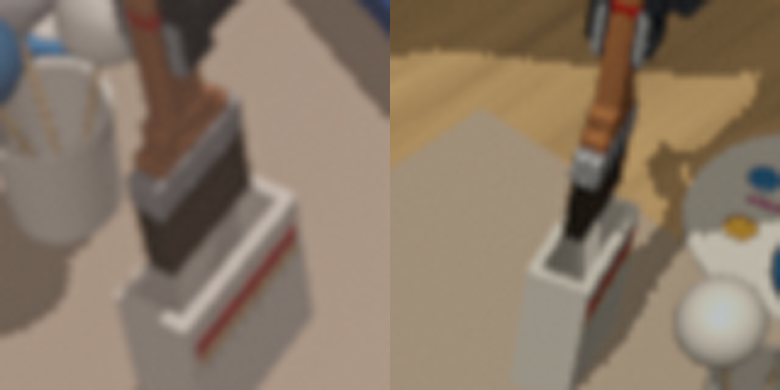

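The bristles hang over the well and parallel to it in both views (175,270 and 575,225). Lower, watching the force.

Call:
play_rows([
  [12, 0.3, 0.2, 0, 0, 0, 1],
  [12, 0, 0, 0, 0, 0, 1],
  [15, 0, 0, 0, 0, 0, 1],
  [20, 0, 0, 0, 0, 0, 1],
  [20, 0, 0, 0, 0, 0, 1],
  [15, 0, 0, 0, 0, 0, 1],
  [10, 0, 0, 0, 0, 0, 1],
  [0, 0, 0, 0, 0, 0, 1],
  [0, 0, 0, 0, 0, 0, 1],
])

```text
clock: 19.98
eef_pos: [0.4503, 0.3688, 0.1483]
tool_rot: [0.412, 0.575, -0.41, 0.576]
ft_force: [0.6, 0.7, -0.8]
grip_width: 0.0173
```

Call:
play_rows([
  [6, 0, 0, 0, 0, 0, 1],
  [5, 0, 0, 0, 0, 0, 1],
  [4, 0, 0, 0, 0, 0, 1],
  [2, 0, 0, 0, 0, 0, 1],
  [0, 0, 0, 0, 0, 0, 1],
  [0, 0, 0, 0, 0, 0, 1],
])

```text
clock: 20.48
eef_pos: [0.45, 0.3686, 0.1307]
tool_rot: [0.412, 0.575, -0.41, 0.576]
ft_force: [0.1, -0.0, -1.2]
grip_width: 0.0175
```

Call:
play_rows([
  [0, 0, 0, 0, 0, 0, 0.4],
  [0, 0, 0, 0, 0, 0, 0],
  [0, 0, 0, 0, 0, 0, -0.5],
  [0, 0, 0, 0, 0, 0, -1],
  [0, 0, 0, 0, 0, 0, -1],
  [0, 0, 0, 0, 0, 0, -1],
  [0, 0, 0, 0, 0, 0, -1],
  [-15, 0, 0, 0, 0, 0, -1],
  [-25, 0, 0, 0, 0, 0, -1],
  [-30, 0, 0, 0, 0, 0, -1],
  [-30, 0, 0, 0, 0, 0, -1],
  [-30, 0, 0, 0, 0, 0, -1],
  [-20, 0, 0, 0, 0, 0, -1],
  [0, 0, 0, 0, 0, 0, -1],
  [0, 0, 0, 0, 0, 0, -1],
])

```text
clock: 21.73
eef_pos: [0.4503, 0.3688, 0.2821]
tool_rot: [0.413, 0.575, -0.409, 0.576]
ft_force: [-0.0, 0.6, -1.8]
grip_width: 0.0856
```

Run:
```python
from see import *
p,r=st(); bits(); ims=[]
for n in ("side","scene"):
    c=camera(n); P=world(c)
    m=(c["depth"]>0)&(P[...,2]>.165)&(P[...,2]<.19)&(abs(P[...,0]-.45)<.04)&(abs(P[...,1]-.367)<.05)
    if m.sum()>5: print(n,"handle top",cv2.minAreaRect((P[m][:,:2]*1000).astype(np.float32)),np.percentile(P[m][:,2],97))
    for t in ("ball_cup","spanner"):
        for q in pinpoint(t,c)[:1]: print(t,np.round(q["centre"],3))
    ims.append(c["frame"][100:360,130:520])
cv2.imwrite("pics/end.png",np.hstack(ims)[:,:,::-1])
```

```text
t 21.73 tcp [0.4503 0.3688 0.2821] corner F,L,z 0.4539 -0.2223 0.1577 rot err [-64.2 -20.1 -31.4] j [0.69 0.39 0.35 1.52 0.   1.93] ft [-0.   0.6 -1.8] 0.0856
side tray 353 F,L 180 32 size 105 54 86 z 0.021
side tray 142 F,L 175 -100 size 31 61 8 z 0.022
scene tray 31 F,L 201 2 size 18 28 77 z 0.023
side handle top ((447.7955017089844, 371.99267578125), (19.28240203857422, 26.93899154663086), 20.500295639038086) 0.1839169796134991
ball_cup [ 0.6    0.373 -0.002]
spanner [ 0.618 -0.157  0.065]
scene handle top ((451.2679748535156, 369.52252197265625), (17.0423641204834, 28.526432037353516), 20.18674659729004) 0.1831241224800041
ball_cup [0.596 0.374 0.003]
spanner [ 0.618 -0.157  0.063]
```

View pics/end.png

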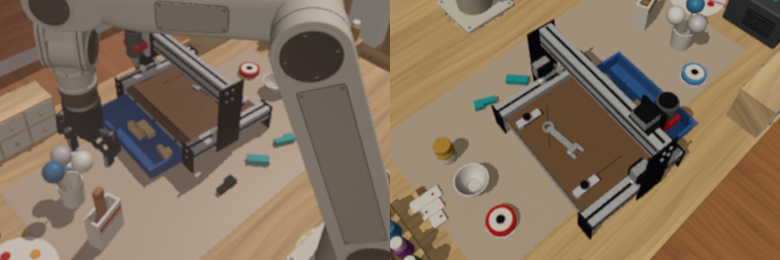

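The bed is clear, all three pieces are in the tray, the brush stands in its pot, and nothing else has moved. Hand in.

```bash
python3 -c "
from workcell import *
print(job_done())"
```

```text
the job is handed in; nothing more can be done
None
```

The three offcuts are in the blue tray, the brush is back in its pot with its bristles down, and I handed the job in at about 22 s on the robot's clock (limit 67 s).

**What I did:** I gripped the brush in its pot and held it at a 35° slant. I swept the front bar first, then the ell and the tee from under the gantry. Then I put the brush back, opened the gripper and moved it clear above.

**Last checks:**
- **Bed and tray:** No offcuts are left on the bed. All three lie flat in the tray, with their tops at about 22 mm, as they should.
- **Brush:** It stands in the pot well with its handle top at 0.183 m and its turn about 20°, against 0.181 m and 19° before.
- **Bystanders:** The ball cup and spanner are within 4 mm of where they started. I checked the other bystanders and the look-alikes only by eye, in the final picture.
- **Forces:** The wrist force read at most about 5 N at the end of each move.

**Checks that disagreed:**
- **Brush angle:** The side camera gave the held brush's turn as about 5°, while the other camera gave 17–18°. I took the low figure as an effect of seeing only part of the brush, and the projected outline and the fit in the pot agreed with that.
- **Tee angle:** The tee also read as turned by about 24° partway through its sweep. The picture showed it square to the bristles.

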